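Shut the draught shield round an egg on the balance

TASK

The egg is on the pan and ready to be weighed: push all three glass doors of the balance's draught shield (left, right and top) gently and fully shut with your fingertips, without slamming them. Leave the egg standing undisturbed in its ring on the pan, and leave the other things on the bench where they are.

Things in the scene. Friction and masses are not known exactly. Their poses are not given: they have to be found in the camera images.
- balance: White laboratory balance with a glass draught shield, fixed, 340 mm deep (x), 210 wide (y), 255 tall. Origin on the table under its centre; own -x = front (display, keys; to the robot), +x = rear, +y = left seen from the robot. Chamber x -96 to 80 mm, behind it a housing x 80 to 172, 248 tall. Side panes: outer faces at y +-106, up to z 250; top pane: upper face z 255. Doors slide along its x.
- left_door (a joint): Slide of the left side door (balance's +y side) in m: 0 = fully shut (forward), 0.100 = fully open. Opening moves it along the balance's own +x (to the rear), shutting along its -x, to a hard stop. Light friction, about 1.5 N, no spring: it stays where it is left. The glass pane is 168 mm long and 182 mm tall.
- right_door (a joint): Slide of the right side door (balance's -y side) in m: 0 = fully shut (forward), 0.100 = fully open. Opening moves it along the balance's own +x (to the rear), shutting along its -x, to a hard stop. Light friction, about 1.5 N, no spring: it stays where it is left. The glass pane is 168 mm long and 182 mm tall.
- top_door (a joint): Slide of the top door in m: 0 = fully shut (forward), 0.100 = fully open. Opening moves it along the balance's own +x (to the rear), shutting along its -x, to a hard stop. Light friction, about 1.5 N, no spring: it stays where it is left. The glass pane is 166 mm long and 172 mm wide.
- left_handle (a point): Upright fin of dark soft rubber (flexes 1 mm per 5 N) sticking 29 mm out sideways from the left door's pane, 60 mm tall, 10 mm thick along the slide. The point is its centre, 205 mm above the table, and moves with the door. To shut the door push its rear face, which is 5 mm from the point towards the balance's +x. Door shut: at x -80, y +119.5 mm in the balance's frame.
- right_handle (a point): Upright fin of dark soft rubber (flexes 1 mm per 5 N) sticking 29 mm out sideways from the right door's pane, 60 mm tall, 10 mm thick along the slide. The point is its centre, 205 mm above the table, and moves with the door. To shut the door push its rear face, which is 5 mm from the point towards the balance's +x. Door shut: at x -80, y -119.5 mm in the balance's frame.
- top_handle (a point): Upright fin of dark soft rubber (flexes 1 mm per 5 N) across the top door near its front edge, 70 mm wide (balance's y), 10 mm thick along the slide, standing 24 mm up from the pane to 279 mm above the table. The point is its centre, 266.5 mm up. To shut the door push its rear face, 5 mm from the point towards the balance's +x. Door shut: at x -75, y 0 mm in the balance's frame.
- egg: Brown hen's egg, 57 mm long, 43 mm thick, loose, standing blunt end down in a low white ring (8 mm tall) on the round steel weighing pan inside the chamber. Origin under its blunt end, 80 mm above the table; z is its long axis.
- egg_tray: Cardboard egg tray, 100 x 148 mm, with four eggs, 79 mm tall over all, loose, on the bench to the left of the balance; origin under its centre.
- flask: Empty conical glass flask, 82 mm across the foot, 132 mm tall, loose, on the bench to the right of the balance; origin under its centre.
- vial: White plastic jar with a blue cap, 32 mm across, 82 mm tall, loose, on the bench to the right of the balance towards its rear; origin under its centre.
- magnifier: Magnifying glass lying flat, black frame 100 mm across, handle along its own -x to 164 mm from the lens centre, 18 mm tall, loose, on the bench to the far right of the balance; origin under the lens centre.

How it is judged (in metres and radians):
At the end, for the whole second after the job is handed in: All three doors are within 5 mm of fully shut and stay so, the egg stands upright (within 0.25 rad) and at rest within 8 mm of its place on the pan, and the flask, jar, egg tray and magnifying glass are within 30 mm of where they stood (value of joint each of left_door, right_door, top_door below 0.005 m and distance of egg from where it was at the start of the episode below 0.008 m and angle between egg's own z axis and vertical below 0.25 rad and linear speed of egg below 0.02 m/s and distance of each of flask, vial, egg_tray, magnifier from where it was at the start of the episode below 0.03 m); the robot touches nothing.
It fails at once if a door is slammed (moves shut faster than 0.7 m/s) (velocity of joint any of left_door, right_door, top_door below -0.7 m/s).
It fails at once if the fingers shove the balance with more than 40 N (contact force between the fingers and balance above 40 N).
It fails at once if the arm or the gripper's body, instead of the fingers, pushes on the balance (more than 15 N) (contact force between the arm and balance above 15 N).
It fails at once if the egg is knocked, tipped or lifted from its place on the pan (more than 8 mm or 0.25 rad) (distance of egg from where it was at the start of the episode above 0.008 m or angle between egg's own z axis and vertical above 0.25 rad).
It fails at once if one of the other things on the bench is knocked, lifted or carried (moved more than 30 mm) (distance of any of flask, vial, egg_tray, magnifier from where it was at the start of the episode above 0.03 m).
It also fails if it takes over 51 s, if anything falls off the work surface, if the arm or the gripper's body presses on something with over 40 N, if the wrist force passes 120 N, or if a joint passes its speed limit or range.

ROBOT

A 6-joint arm with a two-finger parallel gripper is mounted at the origin on the work surface. World frame = base frame: x ahead of the robot, y to its left, z up, the work surface at z = 0. Lengths are in mm, angles in rad, forces in N, time in s.
With the tool pointing down it reaches from about 350 to 775 mm from the base axis. Payload 7.3 kg.
Tool frame: the origin (TCP) lies at the very end of the fingers, on their centre line; the grasp point (between the pads) lies 19 mm behind it; x points along the fingers, z is the direction in which the jaws open and shut, and the axes are right-handed (so a half turn about x gives the same grasp; the last joint's range is limited). The gripper opens to 92 mm and grips with 3 to 60 N. Pads are 19 mm wide; open, the fingers measure 130 mm over their backs; the gripper's body (75 mm by 190 mm) begins 47 mm behind the grasp point.
Start: joints at [-1.274, 0.342, 1.524, -0, 1.275, -0.146], TCP at [224.971, -474.376, 226.741] pointing down, gripper open.
Joint ranges: [-2.53, 2.53], [-0.77, 2.02], [0.04, 2.7], [-1, 4.14], [0.28, 2.66], [-3.11, 3.11]. Speed limits (rad/s): [2.57, 2.57, 3.14, 3.14, 3.14, 3.14].

INTERFACE

Orientations are given as [roll, pitch, yaw] about the fixed x, y, z axes, in that order (R = Rz(yaw) Ry(pitch) Rx(roll)).
In Python, from plant import * gives the robot as it stands.
- The arm moves only by the tool carry_out, never from a script. Its argument "rows" is a list of rows, each a list of 4 numbers: the shift along the world's x, y, z in mm, then the turn about the world's z in degrees. In form: [[x, y, z, twist], ...]. A call has 1 to 20 rows; each row is the pose to reach, as a shift and turn from the pose measured when the call began; what a row does not reach only later rows make up. A row lasts 1/12 s, in which the tool goes at most 41.7 mm and 7.16 degrees, less where a joint would pass 70% of its speed; a pose out of reach is approached as far as the arm can. A call with a gripper value outside its range is refused whole. "hand" is the finger opening in mm, from 0 to 91.8, set as the call begins (left out, the last holds). The fingers move at their own pace and stop on an object; the grip force is fixed at half the most. Time passes only in rows, so rows that repeat a pose let the fingers close. It gives the time, the measured TCP pose, the force and the opening at its end, in the units of the state.
- get_obs(): the state, without advancing time (a new reading comes with each control period).
- capture(name): name is "scene" or "top"; returns the picture (384x512x3 uint8, red, green, blue); there is no depth.
- camera_info(name): a dict with "camera_matrix" (3x3 intrinsics, pixels), "pose" (4x4, takes a point from camera to world coordinates). Camera axes: x right, y down, z forward; pixel columns grow to the right and rows downward; lengths in mm; the calibration is good to about 2 mm. A picture is of the moment at which its call begins. camera_info takes no time and is no camera call.
- close_job(): hands the job in, once; it reports no verdict.
The state is a dict: "time": time; "joint_positions": joint angles; "dq": joint speeds; "tau": joint torques, N m; "tool_pos": TCP position; "tcp_rot": TCP orientation; "contact_force": force on the tool from outside, world axes, zero at the start; "moment": the same for the moment, N m; "grip_width": finger opening in mm.
Only numpy, scipy, OpenCV 4.12 (cv2) and the standard library are available. Lean on these libraries where they do the work, as an engineer would, in place of code of your own. Each camera call takes 0.05 s, during which the arm holds its last target. There are 200 camera calls.

## Working session

There is one attempt and no reset: what is moved stays moved. The work goes in short steps, Python scripts to look and compute and a tool call to move; the robot and the scene stay as the last step left them, time stands still between calls to the robot, and variables do not carry over. Pictures are saved under pics/ and viewed, about 8 in all and at most 12, crops included, and the job is handed in when it is done.

Besides the shell and the picture viewer there is one more tool, called after "Call:" by a JSON object that holds its "fn" and its "kwargs". carry_out: Moves the arm, as the interface text tells. Its arguments: {"type":"object","properties":{"rows":{"type":"array"},"hand":{"type":"number"}},"required":["rows"]}

```bash
mkdir -p pics
python3 - <<'E'
from plant import *
import cv2
for n in("scene","top"):
    cv2.imwrite(f"pics/{n}0.png",cv2.resize(capture(n),(800,600),interpolation=cv2.INTER_CUBIC)[:,:,::-1])
    i=camera_info(n);print(n,i["camera_matrix"],i["pose"])
o=get_obs();print(o)
E
```

```text
scene [[384.41104223   0.         257.24235663]
 [  0.         384.41104223 195.08483276]
 [  0.           0.           1.        ]] [[ 4.32021504e-03 -9.46789807e-01  3.21823550e-01  2.69066105e+02]
 [-9.99990374e-01 -4.33721370e-03  6.64164347e-04 -1.63727647e+01]
 [ 7.66993478e-04 -3.21823322e-01 -9.46799430e-01  1.20585393e+03]
 [ 0.00000000e+00  0.00000000e+00  0.00000000e+00  1.00000000e+00]]
top [[351.64733404   0.         258.90130204]
 [  0.         351.64733404 185.6144642 ]
 [  0.           0.           1.        ]] [[-7.41079002e-04 -9.96246152e-01  8.65624329e-02  5.34854907e+02]
 [-9.99820510e-01  2.37691539e-03  1.87962234e-02 -3.19702376e+00]
 [-1.89314168e-02 -8.65329664e-02 -9.96069098e-01  1.18032182e+03]
 [ 0.00000000e+00  0.00000000e+00  0.00000000e+00  1.00000000e+00]]
{'time': 0.1, 'joint_positions': array([-1.27395573e+00,  3.42663162e-01,  1.52489989e+00,  1.09648646e-05,
        1.27542086e+00, -1.46008131e-01]), 'dq': array([ 0.0009885 , -0.00149883, -0.00120387,  0.00049579,  0.00035347,
        0.00038352]), 'tau': array([ 3.82853817e-03, -4.32003665e+01, -2.44696641e+01,  7.20972405e-02,
        5.25419530e-02, -4.64104096e-05]), 'tool_pos': array([ 224.88349302, -473.99915988,  226.1167586 ]), 'tcp_rot': array([2.9880479 , 1.56940503, 1.8600971 ]), 'contact_force': array([ 0.2661349 ,  0.80376801, -0.51045937]), 'moment': array([-0.06194316,  0.01640913,  0.0273743 ]), 'grip_width': 92.12521569173694}
```

View pics/scene0.png

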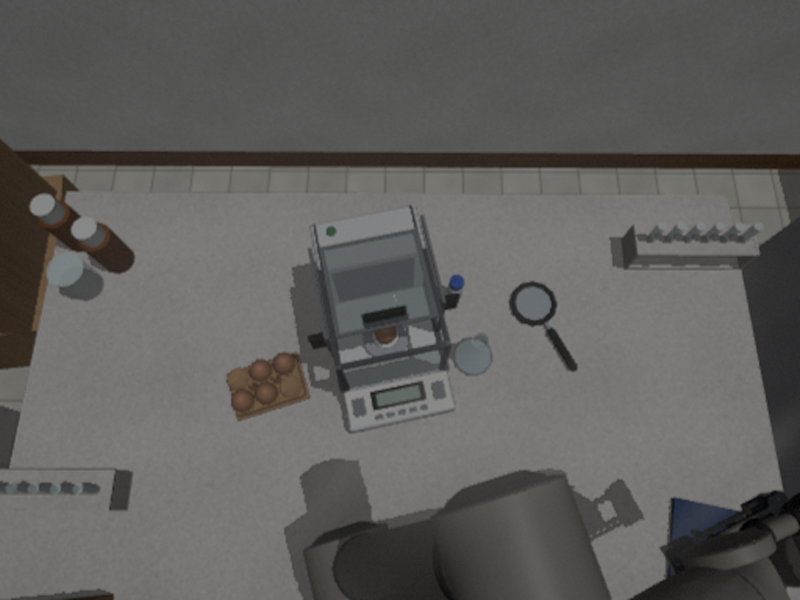

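View pics/top0.png

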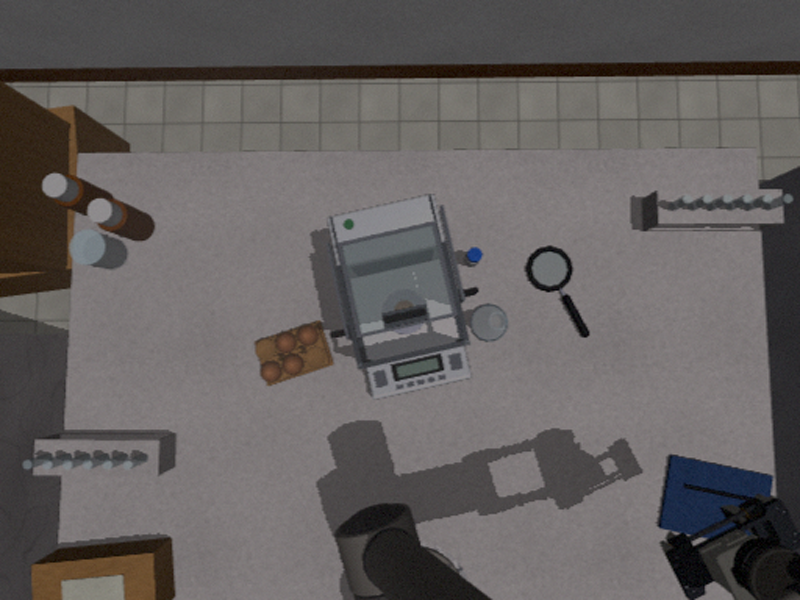

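The pictures show the balance yawed slightly. In the top view, the rear housing corners are near (329,216) and (433,194), the handles are at left (338,333), right (470,292) and top (405,314), the flask is at (489,322), and the vial is at (474,256). I'll measure next, with one crop.

```bash
cat > h.py <<'E'
from plant import *
import numpy as np, cv2
def ray(n,u,v,z):
    i=camera_info(n);T=np.array(i["pose"]);d=T[:3,:3]@np.linalg.solve(i["camera_matrix"],[u,v,1])
    return T[:3,3]+d*(z-T[2,3])/d[2]
def proj(n,p):
    i=camera_info(n);T=np.array(i["pose"]);q=i["camera_matrix"]@(T[:3,:3].T@(np.array(p)-T[:3,3]));return q[:2]/q[2]
E
python3 - <<'E'
from h import *
s=1.5625
P={}
for k,u,v,z in [("rl",329,216,248),("rr",433,194,248),("top",405,312,279),("lh",337,333,235),("rh",471,292,235),("flask",489,322,60),("flaskscene",473,356,60),("vial",474,255,82),("egg_tray",293,354,40)]:
    n="scene" if "scene" in k else "top"
    P[k]=ray(n,u/s,v/s,z);print(k,P[k].round(0))
d=P["rl"]-P["rr"];print(np.linalg.norm(d),np.degrees(np.arctan2(-d[0],d[1])))
im=capture("top")[110:265,190:345]
cv2.imwrite("pics/c1.png",cv2.resize(im,(600,600),interpolation=cv2.INTER_CUBIC)[:,:,::-1])
E
```

```text
rl [745. 145. 248.]
rr [782. -35. 248.]
top [577.  13. 279.]
lh [543. 131. 235.]
rh [ 613. -100.  235.]
flask [ 567. -154.   60.]
flaskscene [ 553. -155.   60.]
vial [ 701. -122.   82.]
egg_tray [502. 249.  40.]
183.70770632079888 11.847359800449432
```

View pics/c1.png

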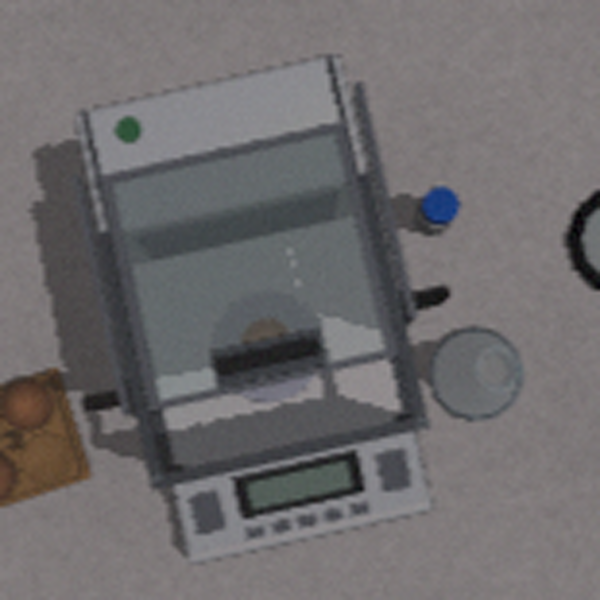

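```bash
cat >> h.py <<'E'
def bal(p,b): 
    c,s=np.cos(b[2]),np.sin(b[2]);return np.array([b[0]+c*p[0]-s*p[1],b[1]+s*p[0]+c*p[1],p[2]])
E
python3 - <<'E'
from h import *
from scipy.optimize import least_squares
f=lambda u,v:np.array([190+u/3.871,110+v/3.871])
def obs(x):
    l,r,t,w=x[3:]
    return [((-80+l,134,235),(85,402)),((-80+r,-134,235),(448,294)),((-75+t,35,279),(213,358)),((-75+t,-35,279),(321,336)),
     ((172,w,248),(82,111)),((172,-w,248),(335,57)),((-96,106,250),(155,487)),((-96,-106,250),(426,428))]
def res(x): return np.concatenate([proj("top",bal(p,x))-f(*q) for p,q in obs(x)])
r=least_squares(res,[600,15,.2,50,50,50,95],x_scale=[10,10,.1,10,10,10,10],loss="soft_l1")
print(r.x.round(3),np.degrees(r.x[2]));print(res(r.x).reshape(-1,2).round(1))
b=r.x
for k,p in dict(L=(-80+b[3],119.5,205),R=(-80+b[4],-119.5,205),T=(-75+b[5],0,266),Ls=(-80,119.5,205),Rs=(-80,-119.5,205),Ts=(-75,0,266)).items(): print(k,bal(p,b).round(0))
s=1.5625
for k,u,v,z in [("lh",316,341,235),("rh",452,301,235),("top",385,315,279)]: print(k,ray("scene",u/s,v/s,z).round(0))
print(ray("scene",*(np.array(proj("scene",bal((-80+b[3],119.5,235),b)))),235),[(proj("scene",bal(p,b))*s).round(0) for p in [(-80+b[3],134,235),(-80+b[4],-134,235),(-75+b[5],35,279),(-75+b[5],-35,279),(-170,105,50)]])
for z in (30,50,70):print([(proj("top",bal((-170,y,z),b))-(190,110))*3.871 for y in(105,-105)])
E
```

```text
[5.95183e+02 1.81680e+01 2.13000e-01 5.33460e+01 7.25480e+01 5.63910e+01
 9.02450e+01] 12.21861062281709
[[-1.   0.1]
 [ 1.1 -0.2]
 [ 0.4  0.1]
 [-0.8 -0. ]
 [ 0.1 -0.3]
 [ 0.1 -0.6]
 [-4.2  1.8]
 [ 4.6 -0.2]]
L [544. 129. 205.]
R [ 613. -100.  205.]
T [577.  14. 266.]
Ls [492. 118. 205.]
Rs [ 542. -116.  205.]
Ts [522.   2. 266.]
lh [534. 128. 235.]
rh [ 606. -101.  235.]
top [567.  12. 279.]
[543.84139496 129.31985615 235.        ] [array([307., 337.]), array([459., 296.]), array([362., 313.]), array([405., 305.]), array([348., 432.])]
[array([187.51425828, 564.99475201]), array([433.28703206, 511.37296673])]
[array([185.63936234, 567.74328415]), array([435.79761114, 513.1647144 ])]
[array([183.69634134, 570.59168528]), array([438.39941396, 515.02156655])]
```

Run:
```python
from h import *
from scipy.spatial.transform import Rotation as R
o=get_obs();M=R.from_euler("xyz",o["tcp_rot"]).as_matrix();print(M.round(3),"jaw yaw",np.degrees(np.arctan2(M[1,2],M[0,2])),o["tool_pos"])
b=(595.2,18.2,.2133)
for k,p in dict(Rstart=(32,-124,205),Rend=(-56,-124,205),Rout=(-40,-124,205),Tstart=(21,0,264),Tend=(-51,0,264),Lstart=(13,124,205),Lend=(-56,124,205)).items():print(k,bal(p,b).round(0))
```

```text
[[-0.     0.904  0.428]
 [ 0.001  0.428 -0.904]
 [-1.     0.    -0.001]] jaw yaw -64.63061608595184 [ 224.88886646 -474.07679014  226.20445445]
Rstart [653. -96. 205.]
Rend [ 567. -115.  205.]
Rout [ 582. -111.  205.]
Tstart [616.  23. 264.]
Tend [545.   7. 264.]
Lstart [582. 142. 205.]
Lend [514. 128. 205.]
```

Call:
{"fn": "carry_out", "kwargs": {"hand": 0, "rows": [[0, 0, 30, 0], [0, 0, 60, 0], [0, 0, 90, 0], [20, 15, 110, 4], [50, 40, 114, 9], [80, 67, 114, 14], [110, 95, 114, 19], [140, 122, 114, 24], [170, 150, 114, 29], [200, 177, 114, 34], [230, 204, 114, 39], [260, 231, 114, 45], [290, 257, 114, 51], [320, 283, 114, 57], [350, 309, 114, 63], [380, 335, 114, 69], [410, 361, 114, 74], [428, 378, 114, 77], [428, 378, 114, 77], [428, 378, 114, 77]]}}

```text
time: 1.82
tool_pos: [653.4, -94.8, 338.7]
tcp_rot: [2.847, 1.568, 3.065]
contact_force: [-0.8, -0.3, 0.7]
grip_width: 0.7
```

Run:
```python
from h import *
from scipy.spatial.transform import Rotation as R
o=get_obs();M=R.from_euler("xyz",o["tcp_rot"]).as_matrix();print("jaw yaw",np.degrees(np.arctan2(M[1,2],M[0,2])),o["tool_pos"],o["grip_width"],o["joint_positions"])
a=capture("scene")[110:290,150:350];c=capture("top")[110:290,170:370]
cv2.imwrite("pics/c2.png",cv2.resize(np.hstack([a,c]),(800,360),interpolation=cv2.INTER_CUBIC)[:,:,::-1])
```

```text
jaw yaw 12.47988606118593 [653.39493785 -94.84739198 338.72805635] 0.7465385411790835 [-2.59838171e-01  5.73184273e-01  8.53209054e-01 -6.05710200e-04
  1.71843076e+00 -4.77739905e-01]
```

View pics/c2.png

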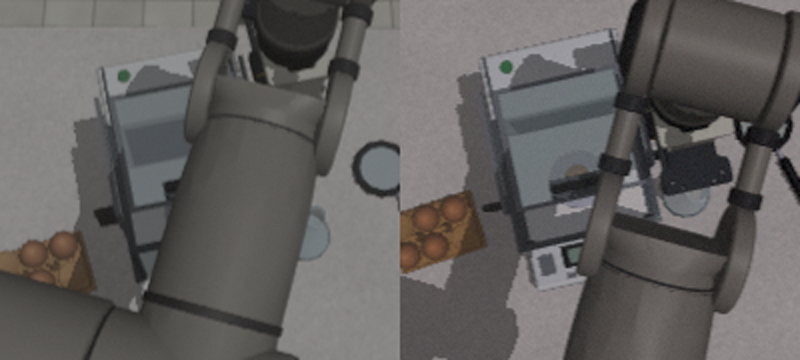

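The arm blocks the view of the right fin in both pictures, so I'll go down slowly and watch the force.

Call:
{"fn": "carry_out", "kwargs": {"rows": [[0, -2, -20, 0], [0, -2, -40, 0], [0, -2, -55, 0], [0, -2, -70, 0], [0, -2, -80, 0], [0, -2, -90, 0], [0, -2, -100, 0], [0, -2, -110, 0], [0, -2, -120, 0], [0, -2, -130, 0], [0, -2, -133, 0], [0, -2, -133, 0]]}}

```text
time: 2.92
tool_pos: [652.0, -98.5, 205.6]
tcp_rot: [2.872, 1.567, 3.087]
contact_force: [-0.4, 0.3, 0.0]
grip_width: 0.1
```

Call:
{"fn": "carry_out", "kwargs": {"rows": [[-4, -1, 0, 0], [-8, -2, 0, 0], [-12, -2.5, 0, 0], [-16, -3.5, 0, 0], [-20, -4.5, 0, 0], [-24, -5, 0, 0], [-28, -6, 0, 0], [-32, -7, 0, 0], [-36, -8, 0, 0], [-40, -8.5, 0, 0], [-44, -9.5, 0, 0], [-48, -10.5, 0, 0], [-52, -11, 0, 0], [-56, -12, 0, 0], [-60, -13, 0, 0]]}}

```text
time: 4.17
tool_pos: [591.6, -111.5, 205.6]
tcp_rot: [2.849, 1.567, 3.064]
contact_force: [1.6, -0.6, 1.3]
grip_width: 0.2
```

Call:
{"fn": "carry_out", "kwargs": {"rows": [[-3, -0.5, 0, 0], [-6, -1.5, 0, 0], [-9, -2, 0, 0], [-12, -2.5, 0, 0], [-15, -3.2, 0, 0], [-17, -3.6, 0, 0], [-19, -4, 0, 0], [-20, -4.3, 0, 0], [-20, -4.3, 0, 0]]}}

```text
time: 4.92
tool_pos: [571.3, -115.9, 205.6]
tcp_rot: [2.838, 1.566, 3.053]
contact_force: [1.2, -1.1, 0.1]
grip_width: 0.4
```

Call:
{"fn": "carry_out", "kwargs": {"rows": [[-1, -0.2, 0, 0], [-2, -0.4, 0, 0], [-3, -0.6, 0, 0], [-3, -0.6, 0, 0]]}}

```text
time: 5.25
tool_pos: [568.9, -116.4, 205.6]
tcp_rot: [2.758, 1.568, 2.973]
contact_force: [5.4, -0.3, -0.7]
grip_width: 0.5
```

Call:
{"fn": "carry_out", "kwargs": {"rows": [[-1, -0.2, 0, 0], [-2, -0.4, 0, 0], [-2, -0.4, 0, 0]]}}

```text
time: 5.5
tool_pos: [568.3, -116.5, 205.7]
tcp_rot: [0.785, 1.57, 1.0]
contact_force: [8.3, 1.2, -2.1]
grip_width: 0.1
```

Firm stop at the expected place, so the right door is shut. I'll back off, rise, cross over to the top door and go down behind its fin.

Call:
{"fn": "carry_out", "kwargs": {"rows": [[5, 1, 0, 0], [12, 3, 0, 0], [20, 4, 0, 0], [20, 4, 30, 0], [20, 4, 60, 0], [20, 4, 90, 0], [20, 4, 115, 0], [30, 25, 120, 0], [36, 50, 120, 0], [42, 75, 120, 0], [48, 100, 120, 0], [52, 125, 120, 0], [52, 139, 120, 0], [52, 139, 110, 0], [52, 139, 95, 0], [52, 139, 80, 0], [52, 139, 70, 0], [52, 139, 63, 0], [52, 139, 60, 0], [52, 139, 60, 0]]}}

```text
time: 7.17
tool_pos: [620.1, 22.3, 265.2]
tcp_rot: [1.952, 1.57, 2.166]
contact_force: [0.1, 0.1, 0.1]
grip_width: 0.4
```

Call:
{"fn": "carry_out", "kwargs": {"rows": [[-4, -1, 0, 0], [-8, -2, 0, 0], [-12, -2.5, 0, 0], [-16, -3.5, 0, 0], [-20, -4.5, 0, 0], [-24, -5, 0, 0], [-28, -6, 0, 0], [-32, -7, 0, 0], [-36, -8, 0, 0], [-40, -8.5, 0, 0], [-44, -9.5, 0, 0], [-48, -10.5, 0, 0], [-52, -11, 0, 0], [-56, -12, 0, 0], [-60, -13, 0, 0], [-63, -13.5, 0, 0], [-66, -14, 0, 0], [-68, -14.5, 0, 0], [-69, -14.5, 0, 0], [-69, -14.5, 0, 0]]}}

```text
time: 8.83
tool_pos: [550.8, 7.6, 265.1]
tcp_rot: [2.351, 1.57, 2.566]
contact_force: [0.5, -0.2, 0.9]
grip_width: 0.5
```

Call:
{"fn": "carry_out", "kwargs": {"rows": [[-1, -0.2, 0, 0], [-2, -0.4, 0, 0], [-3, -0.6, 0, 0], [-4, -0.8, 0, 0], [-4, -0.8, 0, 0]]}}

```text
time: 9.25
tool_pos: [546.7, 6.8, 265.1]
tcp_rot: [2.44, 1.569, 2.655]
contact_force: [0.9, -0.7, 0.8]
grip_width: 0.3
```

Call:
{"fn": "carry_out", "kwargs": {"rows": [[-1, -0.2, 0, 0], [-2, -0.4, 0, 0], [-3, -0.6, 0, 0], [-3, -0.6, 0, 0]]}}

```text
time: 9.58
tool_pos: [544.9, 6.4, 265.3]
tcp_rot: [0.223, 1.568, 0.437]
contact_force: [7.0, 0.1, -1.4]
grip_width: 0.7
```

The top door met its stop at x = 545 with 7 N, as predicted. Next is the left door.

Call:
{"fn": "carry_out", "kwargs": {"rows": [[5, 1, 0, 0], [14, 3, 0, 0], [20, 4, 20, 0], [20, 4, 45, 0], [24, 15, 60, 0], [30, 40, 60, 0], [35, 70, 60, 0], [39, 100, 60, 0], [41, 125, 60, 0], [41, 136.5, 60, 0], [41, 136.5, 50, 0], [41, 136.5, 35, 0], [41, 136.5, 20, 0], [41, 136.5, 5, 0], [41, 136.5, -10, 0], [41, 136.5, -25, 0], [41, 136.5, -40, 0], [41, 136.5, -52, 0], [41, 136.5, -60, 0], [41, 136.5, -60, 0]]}}

```text
time: 11.25
tool_pos: [584.7, 142.3, 203.2]
tcp_rot: [2.812, 1.568, 3.026]
contact_force: [-0.7, 0.7, -0.5]
grip_width: 0.4
```

Call:
{"fn": "carry_out", "kwargs": {"rows": [[-4, -1, 1, 0], [-8, -2, 2, 0], [-12, -2.5, 2, 0], [-16, -3.5, 2, 0], [-20, -4.5, 2, 0], [-24, -5, 2, 0], [-28, -6, 2, 0], [-32, -7, 2, 0], [-36, -8, 2, 0], [-40, -8.5, 2, 0], [-44, -9.5, 2, 0], [-48, -10.5, 2, 0], [-52, -11, 2, 0], [-56, -12, 2, 0], [-60, -13, 2, 0], [-62, -13.4, 2, 0], [-64, -13.8, 2, 0], [-65, -14, 2, 0], [-65, -14, 2, 0]]}}

```text
time: 12.83
tool_pos: [519.4, 128.2, 205.2]
tcp_rot: [2.858, 1.568, 3.072]
contact_force: [1.0, -0.6, 0.8]
grip_width: 0.4
```

Call:
{"fn": "carry_out", "kwargs": {"rows": [[-1, -0.2, 0, 0], [-2, -0.4, 0, 0], [-3, -0.6, 0, 0], [-4, -0.8, 0, 0], [-4, -0.8, 0, 0]]}}

```text
time: 13.25
tool_pos: [515.3, 127.4, 205.2]
tcp_rot: [2.906, 1.568, 3.12]
contact_force: [0.9, -0.6, 0.5]
grip_width: 0.4
```

Call:
{"fn": "carry_out", "kwargs": {"rows": [[-1, -0.2, 0, 0], [-2, -0.4, 0, 0], [-3, -0.6, 0, 0], [-3, -0.6, 0, 0]]}}

```text
time: 13.58
tool_pos: [513.8, 127.0, 205.3]
tcp_rot: [0.39, 1.569, 0.604]
contact_force: [8.8, 0.3, -3.7]
grip_width: 0.5
```

Call:
{"fn": "carry_out", "kwargs": {"rows": [[5, 1, 0, 0], [14, 3, 0, 0], [20, 4, 0, 0], [20, 4, 30, 0], [20, 4, 60, 0], [20, 4, 90, 0], [20, 4, 120, 0], [20, 4, 140, 0], [10, 30, 145, 0], [0, 60, 145, 0], [-10, 90, 145, 0], [-25, 120, 145, 0], [-40, 150, 145, 0], [-60, 180, 145, 0], [-80, 210, 145, 0], [-100, 240, 145, 0], [-120, 270, 145, 0], [-140, 300, 145, 0], [-140, 300, 145, 0], [-140, 300, 145, 0]]}}

```text
time: 15.25
tool_pos: [372.3, 428.1, 349.8]
tcp_rot: [-2.273, 1.57, -2.055]
contact_force: [1.1, -0.2, -0.3]
grip_width: 0.5
```

Run:
```python
from h import *
b=(595.2,18.2,.2133)
im=capture("top")[110:265,190:345]; s=capture("scene")[110:290,150:350]
cv2.imwrite("pics/c3.png",cv2.resize(im,(600,600),interpolation=cv2.INTER_CUBIC)[:,:,::-1])
cv2.imwrite("pics/c4.png",cv2.resize(s,(666,600),interpolation=cv2.INTER_CUBIC)[:,:,::-1])
for p in [(-80,134,235),(-80,-134,235),(-75,35,279),(-75,-35,279)]: print("pred shut",((proj("top",bal(p,b))-(190,110))*3.871).round(0))
```

```text
pred shut [ 97. 478.]
pred shut [476. 396.]
pred shut [232. 442.]
pred shut [336. 419.]
```

View pics/c3.png

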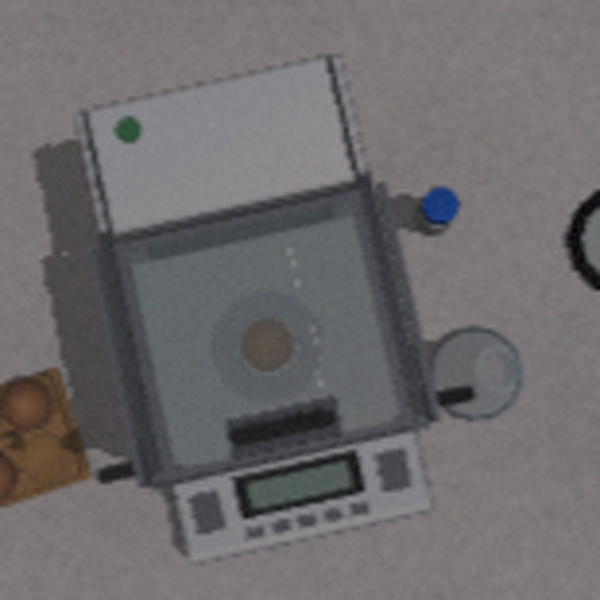

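View pics/c4.png

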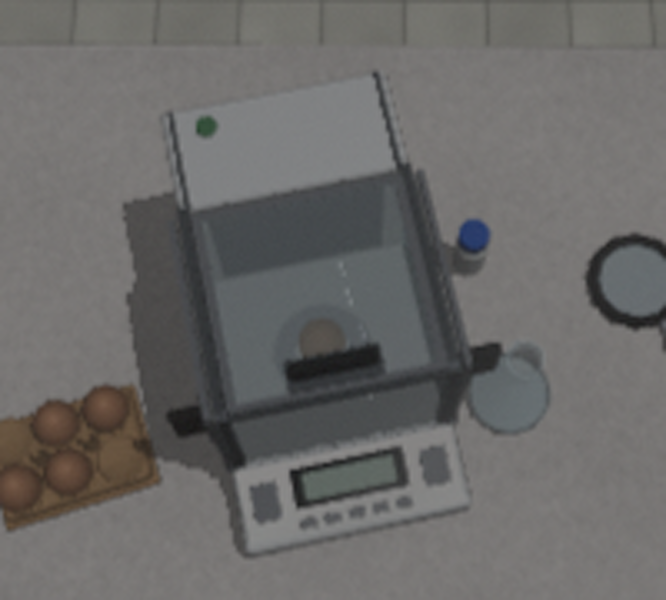

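The pictures show all three fins at their predicted shut positions to within about 1 camera pixel: left tip (98,474), right tip (474,393), top (283,422). The egg is upright, and the tray, flask, jar and magnifier look unmoved. I'm handing in.

```bash
python3 -c "
from plant import *
print(close_job())"
```

```text
the job is handed in; nothing more can be done
None
```

All three doors were pushed shut with the closed fingertips, in the order right, top, left, at about 50 mm/s or slower. I handed the job in at about 15.4 s on the robot's clock.

- **Doors:** Each door met a firm stop at 7–9 N. The tool was then within about 1.5 mm of where I had worked out the shut position to be.
- **Final pictures:** The fins sit within about 1 camera pixel (roughly 3 mm) of their predicted shut positions. The egg stands upright on the pan. The flask, jar, tray and magnifier look unmoved.
- **Limits of the checks:** I judged the egg and the other objects by eye only and did not measure them. The arm blocked the camera's view of the right fin before I went down to it, so I relied on force readings there.
- **Disagreement:** Early on, the two cameras disagreed by 6–10 mm on fin positions along x. I put this down to the second camera seeing the fins' front faces, and the later stops agreed with the first camera. No check failed.

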